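Gauge the drilled shear-box blocks and reject the tight one

TASK

Take the pin gauge from its wooden holder and try it gently in the bore of the left block and then of the right block, as the robot sees them, as deep as it will go without forcing it. Leave the gauge standing fully home in the block that takes it, with that block still in its place on the plate, and set the block that refuses it flat in the red reject tray. Leave everything else undisturbed.

Things in the scene. Friction and masses are not known exactly. Their poses are not given: they have to be found in the camera images.
- gauge: upright in the wooden holder: steel pin 10 mm in diameter and 30 mm long with a 2 mm chamfered tip, then a collar 24 mm in diameter and 4 mm thick, then a square blue grip 18 x 18 mm, 54 mm long (34 to 88 mm above the tip). Overall 88 mm, about 0.14 kg. Origin at the centre of the tip, z up towards the grip, x and y square to the grip's faces
- gauge_tip (a point): centre of the end of the gauge's pin (the gauge's origin)
- holder: fixed wooden holder, 70 x 70 mm and 50 mm high, with a vertical through hole 15 mm in diameter in the middle of its top, chamfered 2 mm; the gauge hangs in it by its collar, tip 20 mm above the holder's origin. Origin at the centre of its underside, z up
- plate: fixed dark steel plate, 120 mm (x) by 260 mm (y), 4 mm thick, with a white line between its two places. Origin at the centre of its underside; the places are at about +70 and -70 mm along its y (left and right as the robot sees them)
- block_1: one of two alike drilled blocks side by side on the plate (the names tell neither fit nor place). Brass frame 54 mm (its x) by 70 mm (its y), 40 mm high, loose, about 0.45 kg; origin at the centre of its underside, z up. A grey steel slide is set into the frame, its top flush with the frame's; it holds the one bore (see block_2)
- block_2: just like block_1. Each block's bore is vertical, on its centre line in x, 12 mm in diameter, chamfered 1.5 mm; its slide sits anywhere from -5 to +5 mm along the block's y, stiffly (holds to 30 N), so look or feel for the bore along y. Of the two, one bore is 12 mm all the way and takes the pin to its collar; the other closes in to 7 mm, unseen, 10 mm below the top
- reject_tray: fixed red plastic tray, 150 mm (x) by 140 mm (y) outside, walls 4 mm thick and 28 mm high, flat floor about 4 mm thick. Origin at the centre of its underside, z up. It and the holder stand to the two sides of the plate, which on which side changes
- cutting_ring: bystander, loose: brass soil cutting ring, 64 mm outside diameter, 25 mm high; origin at the centre of its underside
- porous_disc: bystander, loose: terracotta porous disc, 64 mm diameter, 12 mm thick; origin at the centre of its underside
- loading_cap: bystander, loose: square dark steel loading cap, 60 x 60 mm, 36 mm high with its stud; origin at the centre of its underside
- sample_tin: bystander, loose: open aluminium sample tin, 68 mm diameter, 45 mm high; origin at the centre of its underside
- spatula: bystander, loose: steel spatula, 200 mm long, lying flat; origin near its middle
- shear_frame: bystander, loose: dark open square steel frame, 75 x 75 mm, 22 mm high; origin at the centre of its underside
Mind the look-alikes: they are no part of the job. What is shaped like the block_2 but blue or orange is not meant.

How it is judged:
On the way, in this order (a step that is already met when the one before it is completed fails the run):
1. the gauge is tried in the left block: run down its bore until it is at least 18 mm deep, or, if the bore is narrow, until it rests with at least 1 N on the narrowing, for 0.15 s (((x of gauge_tip in the frame of block_1 between -0.006 and 0.006 m and y of gauge_tip in the frame of block_1 between -0.012 and 0.012 m and z of gauge_tip in the frame of block_1 between 0 and 0.022 m) or (x of gauge_tip in the frame of block_1 between -0.006 and 0.006 m and y of gauge_tip in the frame of block_1 between -0.012 and 0.012 m and z of gauge_tip in the frame of block_1 between 0.022 and 0.034 m and contact force between gauge and block_1 above 1 N) or (x of gauge_tip in the frame of block_2 between -0.006 and 0.006 m and y of gauge_tip in the frame of block_2 between -0.012 and 0.012 m and z of gauge_tip in the frame of block_2 between 0 and 0.022 m) or (x of gauge_tip in the frame of block_2 between -0.006 and 0.006 m and y of gauge_tip in the frame of block_2 between -0.012 and 0.012 m and z of gauge_tip in the frame of block_2 between 0.022 and 0.034 m and contact force between gauge and block_2 above 1 N)) and y of gauge_tip in the frame of plate between 0.03 and 0.11 m), for 0.15 s.
2. the gauge is tried in the right block: run down its bore until it is at least 18 mm deep, or, if the bore is narrow, until it rests with at least 1 N on the narrowing, for 0.15 s (((x of gauge_tip in the frame of block_1 between -0.006 and 0.006 m and y of gauge_tip in the frame of block_1 between -0.012 and 0.012 m and z of gauge_tip in the frame of block_1 between 0 and 0.022 m) or (x of gauge_tip in the frame of block_1 between -0.006 and 0.006 m and y of gauge_tip in the frame of block_1 between -0.012 and 0.012 m and z of gauge_tip in the frame of block_1 between 0.022 and 0.034 m and contact force between gauge and block_1 above 1 N) or (x of gauge_tip in the frame of block_2 between -0.006 and 0.006 m and y of gauge_tip in the frame of block_2 between -0.012 and 0.012 m and z of gauge_tip in the frame of block_2 between 0 and 0.022 m) or (x of gauge_tip in the frame of block_2 between -0.006 and 0.006 m and y of gauge_tip in the frame of block_2 between -0.012 and 0.012 m and z of gauge_tip in the frame of block_2 between 0.022 and 0.034 m and contact force between gauge and block_2 above 1 N)) and y of gauge_tip in the frame of plate between -0.11 and -0.03 m), for 0.15 s.
At the end, for the whole second after the job is handed in: The gauge stands free, fully home (collar within 3.5 mm of the block's top), in the block that takes it, and that block is within 30 mm of where it stood; the other block stands flat on the red tray's floor; blocks and gauge upright within 0.12 rad and at rest (((x of gauge_tip in the frame of block_1 between -0.006 and 0.006 m and y of gauge_tip in the frame of block_1 between -0.012 and 0.012 m and z of gauge_tip in the frame of block_1 below 0.0135 m and distance of block_1 from where it was at the start of the episode below 0.03 m and x of block_2 in the frame of reject_tray between -0.06 and 0.06 m and y of block_2 in the frame of reject_tray between -0.06 and 0.06 m and z of block_2 in the frame of reject_tray below 0.012 m) or (x of gauge_tip in the frame of block_2 between -0.006 and 0.006 m and y of gauge_tip in the frame of block_2 between -0.012 and 0.012 m and z of gauge_tip in the frame of block_2 below 0.0135 m and distance of block_2 from where it was at the start of the episode below 0.03 m and x of block_1 in the frame of reject_tray between -0.06 and 0.06 m and y of block_1 in the frame of reject_tray between -0.06 and 0.06 m and z of block_1 in the frame of reject_tray below 0.012 m)) and angle between each of block_1, block_2, gauge's own z axis and vertical below 0.12 rad and linear speed of each of block_1, block_2, gauge below 0.02 m/s); the robot touches nothing.
It fails at once if the gauge is forced: it presses on a block with more than 35 N (contact force between gauge and block_1 above 35 N or contact force between gauge and block_2 above 35 N).
It fails at once if a bystander (ring, disc, cap, tin, spatula, frame) is moved more than 30 mm (distance of any of cutting_ring, porous_disc, loading_cap, sample_tin, spatula, shear_frame from where it was at the start of the episode above 0.03 m).
It also fails if it takes over 64 s, if anything falls off the work surface, if the arm or the gripper's body presses on something with over 40 N, if the wrist force passes 120 N, or if a joint passes its speed limit or range.

ROBOT

A 7-joint arm with a two-finger parallel gripper is mounted at the origin on the work surface. World frame = base frame: x ahead of the robot, y to its left, z up, the work surface at z = 0. Lengths are in m, angles in rad, forces in N, time in s.
With the tool pointing down it reaches from about 0.425 to 0.925 m from the base axis. Payload 6.8 kg.
Tool frame: the origin (TCP) lies at the very end of the fingers, on their centre line; the grasp point (between the pads) lies 19 mm behind it; z points along the fingers, y is the line along which they close (so a half turn about z gives the same grasp; the last joint's range is limited). The gripper opens to 85 mm and grips with 20 to 120 N. Pads are 22 mm wide; open, the fingers measure 114 mm over their backs; the gripper's body (76 mm by 85 mm) begins 54 mm behind the grasp point. The pads swing forward as they close: fully open they stand 13 mm farther back than shut.
Start: joints at [-1.343, 0.477, 0.022, 1.555, -0.011, 1.109, -0.083], TCP at [0.222, 0.637, 0.231] pointing down, gripper open.
Joint ranges: [-2.96, 2.96], [-0.34, 2.1], [-1.41, 1.46], [0.24, 2.44], [-1.37, 4.51], [0.17, 1.92], [-2.96, 2.96]. Speed limits (rad/s): [2.39, 2.39, 3.14, 3.14, 3.14, 3.14, 3.14].

INTERFACE

Orientations are given as a unit quaternion [w, x, y, z].
In Python, from station import bot gives the robot as it stands.
- The arm moves only by the tool jog_arm, never from a script. Its argument "motion" is a list of rows, each a list of 7 numbers: the turn, a rotation vector about the tool's x, y, z in rad, then the shift along the tool's x, y, z in mm, then the finger opening in mm, from 0 to 85.4. A call has 1 to 10 rows; each row is the pose to reach, as a shift and turn from the pose commanded when the call began, along the tool's axes at that moment; what a row does not reach only later rows make up. A row lasts 1/8 s, in which the tool goes at most 62.5 mm and 10.7 degrees, less where a joint would pass 70% of its speed; a pose out of reach is approached as far as the arm can. A call with a gripper value outside its range is refused whole. The fingers move at their own pace and stop on an object; "grip_force" is the grip in N (left out, the last holds). Time passes only in rows, so rows that repeat a pose let the fingers close. It gives the time, the measured TCP pose, the force, the opening and the grip force at its end, in the units of the state.
- bot.get_obs(): the state, without advancing time (a new reading comes with each control period).
- bot.read_camera(name): name is "scene" or "top" or "wrist"; returns a dict with "pixels" (420x560x3 uint8, red, green, blue), "camera_matrix" (3x3 intrinsics, pixels), "distortion" ([k1, k2, p1, p2, k3] as OpenCV has them; the pictures are not rectified), "T" (4x4, takes a point from camera to world coordinates); the wrist camera has in their place "tool_from_camera" (4x4, takes a point from camera to tool coordinates, whose origin is the TCP and whose axes are the flange's). Camera axes: x right, y down, z forward; pixel columns grow to the right and rows downward; lengths in m; the calibration is good to about 2 mm. A picture is of the moment at which its call begins: read the wrist's pose just before it. There is no depth.
- bot.hand_in(): hands the job in; it is judged then, once.
Trained networks look in a picture, given as the dict that the camera call returned (one of the last four; its "shot" number tells which), for a name from the list of things; names that differ only in an ending like _2 or _b are one class to them, and where a whole thing is asked for, a point or a joint stands for the part that bears it (a point fixed in the world has none). Each returns a list of dicts, best first, with "score" (0 to 1); they miss things now and then, are a little off and sometimes report something else, mostly with a low value. They report only what shows in the picture. A call takes as long as a camera call. They do not tell look-alikes from the thing itself.
- bot.spot_in(thing, picture): "xy" ([column, row] in pixels, amid what is visible of it).
- bot.tip_of(thing, picture): "xy" ([column, row] in pixels: a listed point, or the origin of a listed thing).
The state is a dict: "t": time; "q": joint angles; "joint_vel": joint speeds; "joint_torque": joint torques, N m; "eef_pos": TCP position; "tool_rot": TCP orientation; "contact_force": force on the tool from outside, world axes, zero at the start; "torque": the same for the moment, N m; "gripper_width": opening from 0.0 (shut) to 1.0 (fully open); "grasp_force": force on a finger pad.
Only numpy, scipy, OpenCV 4.12 (cv2) and the standard library are available. Lean on these libraries where they do the work, as an engineer would, in place of code of your own. Each camera call takes 0.05 s, during which the arm holds its last target. There are 200 camera calls.

## Working session

There is one attempt and no reset: what is moved stays moved. The work goes in short steps, Python scripts to look and compute and a tool call to move; the robot and the scene stay as the last step left them, time stands still between calls to the robot, and variables do not carry over. Pictures are saved under pics/ and viewed, at most 10 in all, crops included, and the job is handed in when it is done.

Besides the shell and the picture viewer there is one more tool, called after "Request:" by a JSON object that holds its "api" and its "payload". jog_arm: Moves the arm, as the interface text tells. Its arguments: {"type":"object","properties":{"motion":{"type":"array"},"grip_force":{"type":"number"}},"required":["motion"]}

```bash
mkdir -p pics; ls; cat > h.py <<'E'
from station import bot
import numpy as np, cv2
from scipy.spatial.transform import Rotation as R
def save(c,n,crop=None,s=1):
    im=c["pixels"][:,:,::-1]
    if crop: x0,y0,x1,y1=crop; im=im[y0:y1,x0:x1]
    cv2.imwrite("pics/"+n,cv2.resize(im,None,fx=s,fy=s,interpolation=cv2.INTER_CUBIC))
def tool():
    o=bot.get_obs(); T=np.eye(4); q=o["tool_rot"]; T[:3,:3]=R.from_quat([q[1],q[2],q[3],q[0]]).as_matrix(); T[:3,3]=o["eef_pos"]; return T
def camT(c,Tt=None):
    return np.array(c["T"]) if "T" in c else Tt@np.array(c["tool_from_camera"])
def px2w(c,uv,z,Tt=None):
    T=camT(c,Tt); u=cv2.undistortPoints(np.array([[uv]],float),np.array(c["camera_matrix"]),np.array(c["distortion"]))[0,0]
    d=T[:3,:3]@np.array([u[0],u[1],1]); o=T[:3,3]; return o+d*(z-o[2])/d[2]
def w2px(c,P,Tt=None):
    T=np.linalg.inv(camT(c,Tt)); p=(T[:3,:3]@np.atleast_2d(P).T).T+T[:3,3]
    return cv2.projectPoints(p,np.zeros(3),np.zeros(3),np.array(c["camera_matrix"]),np.array(c["distortion"]))[0][:,0]
E
python3 - <<'E'
from h import *
c=bot.read_camera("top"); save(c,"top.png",s=1.4)
d=bot.read_camera("scene"); save(d,"scene.png",s=1.4)
for n,z in [("gauge",.09),("holder",.05),("plate",.004),("block_1",.044),("reject_tray",.004),("cutting_ring",.025),("loading_cap",.03),("sample_tin",.045),("spatula",0),("shear_frame",.022),("porous_disc",.012)]:
    for r in bot.spot_in(n,c)[:4]: print(n,np.round(r["xy"]),round(r["score"],2),px2w(c,r["xy"],z).round(3))
print(tool().round(3), bot.get_obs()["t"])
E
```

```text
pics
gauge [393. 199.] 0.44 [ 0.548 -0.279  0.09 ]
holder [383. 205.] 0.71 [ 0.541 -0.266  0.05 ]
holder [146. 212.] 0.4 [0.539 0.287 0.05 ]
plate [279. 206.] 0.87 [ 0.553 -0.022  0.004]
block_1 [372. 298.] 0.92 [ 0.33  -0.23   0.044]
block_1 [158. 130.] 0.88 [0.741 0.266 0.044]
block_1 [309. 205.] 0.85 [ 0.547 -0.093  0.044]
block_1 [250. 213.] 0.62 [0.532 0.046 0.044]
reject_tray [145. 212.] 0.68 [0.547 0.303 0.004]
cutting_ring [301. 120.] 0.74 [ 0.764 -0.083  0.025]
cutting_ring [202. 126.] 0.74 [0.754 0.162 0.025]
loading_cap [204. 123.] 0.88 [0.761 0.155 0.03 ]
loading_cap [395. 196.] 0.25 [ 0.565 -0.301  0.03 ]
sample_tin [228. 274.] 0.92 [0.391 0.099 0.045]
spatula [355. 135.] 0.62 [ 0.732 -0.219  0.   ]
spatula [226. 276.] 0.2 [0.388 0.106 0.   ]
shear_frame [313. 280.] 0.57 [ 0.373 -0.098  0.022]
porous_disc [256. 129.] 0.96 [0.747 0.03  0.012]
[[-0.944  0.33  -0.     0.222]
 [ 0.33   0.944  0.     0.637]
 [ 0.     0.    -1.     0.231]
 [ 0.     0.     0.     1.   ]] 0.65
```

View pics/top.png

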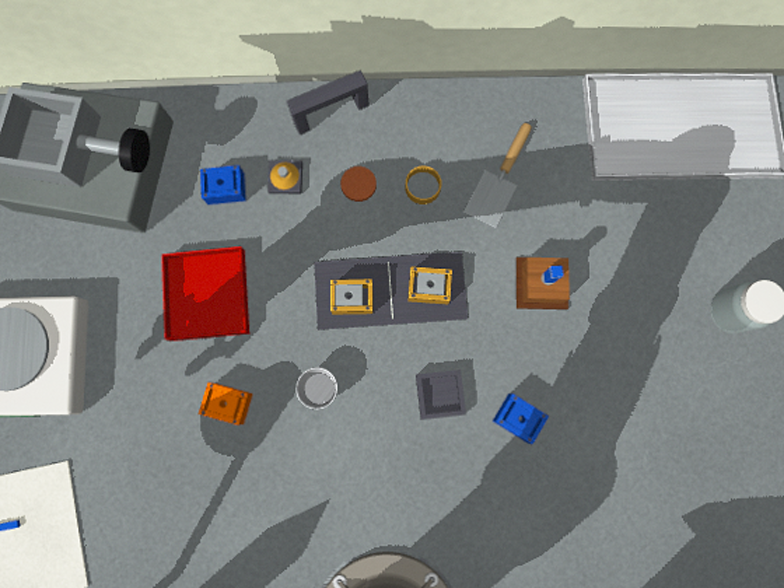

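View pics/scene.png

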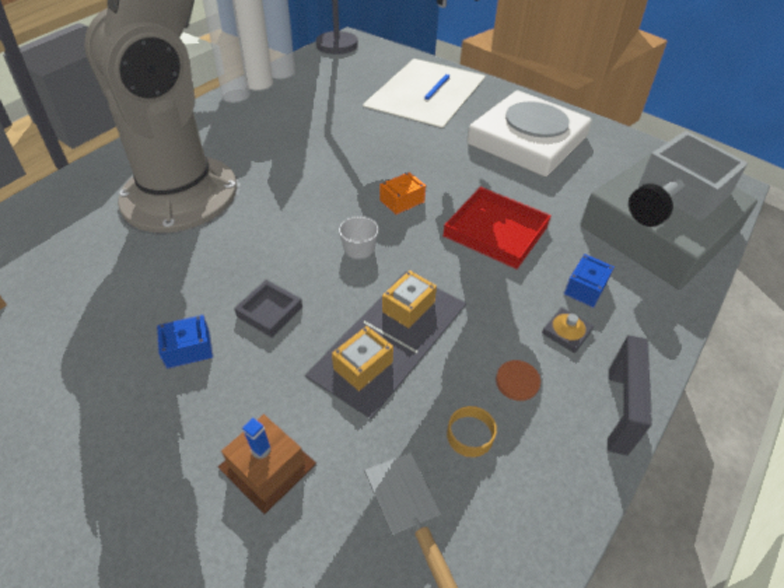

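```bash
cat >> h.py <<'E'
def go(x,y,z,yaw=0):
    # yaw deg of tool y axis rel. to world y; tool pointing down
    T=tool(); Rg=R.from_euler('z',yaw,degrees=True).as_matrix()@np.diag([-1,1,-1.])
    rv=R.from_matrix(T[:3,:3].T@Rg).as_rotvec(); s=T[:3,:3].T@(np.array([x,y,z])-T[:3,3])*1000
    print("rv",rv.round(4),"shift",s.round(1))
E
python3 - <<'E'
from h import *
c=bot.read_camera("wrist"); print(np.array(c["tool_from_camera"]).round(3),np.array(c["camera_matrix"]).round(0))
go(.55,.2,.26,0); go(.50,-.02,.30,0); go(.49,-.02,.26,0)
c=bot.read_camera("top")
for p in [(250.7,211.4),(307.4,203.2)]: print(px2w(c,p,.044).round(4))
E
```

```text
[[-0.    -0.953 -0.304  0.078]
 [ 1.    -0.    -0.001  0.   ]
 [ 0.001 -0.304  0.953 -0.142]
 [ 0.     0.     0.     1.   ]] [[361.   0. 278.]
 [  0. 361. 212.]
 [  0.   0.   1.]]
rv [ 1.000e-04 -0.000e+00 -3.358e-01] shift [-453.4 -305.   -28.7]
rv [ 1.000e-04 -0.000e+00 -3.358e-01] shift [-478.7 -529.2  -68.7]
rv [ 1.000e-04 -0.000e+00 -3.358e-01] shift [-469.2 -532.5  -28.7]
[0.5352 0.0435 0.044 ]
[ 0.5514 -0.0893  0.044 ]
```

Request:
{"api": "jog_arm", "payload": {"motion": [[0, 0, -0.336, -453, -305, -28, 85], [0, 0, -0.336, -453, -305, -28, 85], [0, 0, -0.336, -453, -305, -28, 85], [0, 0, -0.336, -453, -305, -28, 85], [0, 0, -0.336, -453, -305, -28, 85], [0, 0, -0.336, -453, -305, -28, 85], [0, 0, -0.336, -453, -305, -28, 85], [0, 0, -0.336, -453, -305, -28, 85], [0, 0, -0.336, -480, -380, -28, 85], [0, 0, -0.336, -480, -440, -28, 85]]}}

```text
t: 2.0
eef_pos: [0.5345, 0.1121, 0.259]
tool_rot: [0.001, 0.0, 1.0, -0.0]
contact_force: [0.6, -1.2, 0.2]
gripper_width: 0.992
grasp_force: 0.0
```

```bash
python3 -c "
from h import *
print(bot.get_obs()['eef_pos'],bot.get_obs()['t']); go(.53,-.12,.24,0)"
```

```text
[0.53446425 0.11214902 0.25898127] 2.0
rv [-0.0001  0.0013 -0.0007] shift [   4.3 -232.1   19. ]
```

Request:
{"api": "jog_arm", "payload": {"motion": [[0, 0, 0, 4, -62, 5, 85], [0, 0, 0, 4, -124, 10, 85], [0, 0, 0, 4, -186, 15, 85], [0, 0, 0, 4, -232, 19, 85], [0, 0, 0, 4, -232, 19, 85], [0, 0, 0, 4, -232, 19, 85]]}}

```text
t: 2.75
eef_pos: [0.5294, -0.1169, 0.2398]
tool_rot: [0.0, -0.0, 1.0, 0.0]
contact_force: [-0.7, 0.5, 0.0]
gripper_width: 0.994
grasp_force: 0.0
```

```bash
python3 - <<'E'
from h import *
T=tool(); c=bot.read_camera("wrist"); save(c,"w1.png",s=1.4)
print(T[:3,3])
g=cv2.cvtColor(c["pixels"],cv2.COLOR_RGB2HSV)
for n,z in [("gauge",.10),("gauge_tip",.02),("holder",.05),("block_1",.044)]:
    for r in bot.tip_of(n,c)[:3]: print(n,np.round(r["xy"]),round(r["score"],2),px2w(c,r["xy"],0 if n!="gauge_tip" else .02,T).round(4))
E
```

```text
[ 0.52942201 -0.11686636  0.2398044 ]
gauge [117. 202.] 0.97 [ 0.5615 -0.2945  0.    ]
gauge_tip [119. 204.] 0.73 [ 0.5584 -0.2835  0.02  ]
holder [126. 201.] 0.69 [ 0.5608 -0.2841  0.    ]
block_1 [310. 196.] 0.94 [ 0.5544 -0.0822  0.    ]
block_1 [428. 179.] 0.7 [0.5358 0.0459 0.    ]
block_1 [396. 343.] 0.6 [0.7458 0.031  0.    ]
```

View pics/w1.png

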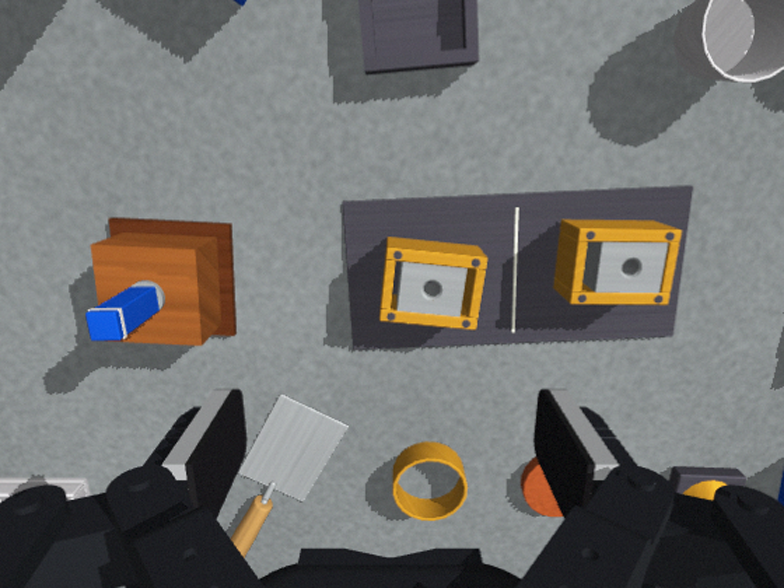

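```bash
python3 - <<'E'
from h import *
T=tool(); c=bot.read_camera("wrist")
f=lambda u,v,z: px2w(c,(u/1.4,v/1.4),z,T)[:2]
for n,s,b in [("R",[(398,255),(480,262),(466,323),(387,316)],(432,288)),("L",[(590,232),(673,235),(662,298),(583,298)],(631,266))]:
    P=np.array([f(*p,.044) for p in s]); e=[P[1]-P[0],P[2]-P[3]]
    print(n,P.mean(0).round(4),[np.degrees(np.arctan2(-a[0],a[1])).round(1) for a in e],"bore",f(*b,.044).round(4), np.linalg.norm(e,axis=1).round(4))
g=c["pixels"][140:270,40:150][:,:,::-1]
cv2.imwrite("pics/g1.png",cv2.resize(g,None,fx=5,fy=5,interpolation=cv2.INTER_CUBIC)[:600])
for p in [(342,187),(692,186),(672,334),(352,349)]: print("plate",f(*p,.004).round(4))
for p in [(94,243),(196,246),(203,344),(105,343)]: print("holder",f(*p,.05).round(4))
E
```

```text
R [ 0.554  -0.0857] [np.float64(-4.9), np.float64(-5.3)] bore [ 0.5529 -0.0863] [0.0566 0.0566]
L [0.537  0.0478] [np.float64(-1.9), np.float64(0.1)] bore [0.5368 0.0506] [0.0566 0.0557]
plate [ 0.4876 -0.1509]
plate [0.4862 0.1064]
plate [0.6032 0.1118]
plate [ 0.6168 -0.1463]
holder [ 0.5201 -0.3134]
holder [ 0.5221 -0.2454]
holder [ 0.593  -0.2485]
holder [ 0.5924 -0.3183]
```

View pics/g1.png

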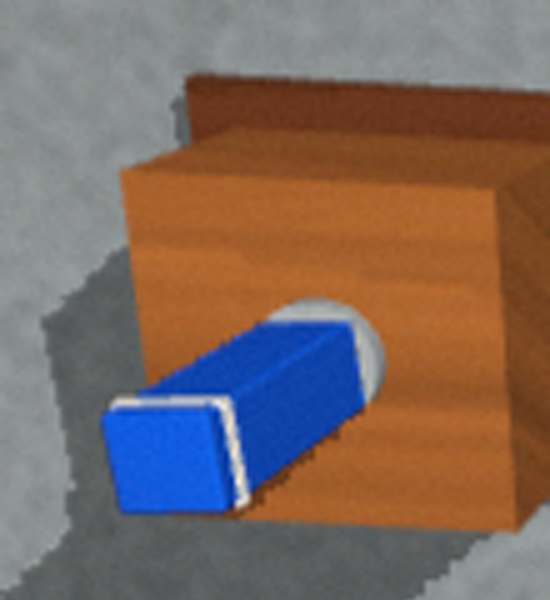

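```bash
python3 - <<'E'
from h import *
T=tool(); c=bot.read_camera("wrist")
f=lambda u,v,z: px2w(c,(u/5+40,v/5+140),z,T)[:2]
P=np.array([f(*p,.108) for p in [(105,408),(222,405),(232,513),(122,512)]]);print(P.round(4),P.mean(0))
for e in [P[1]-P[0],P[2]-P[3]]: print(np.degrees(np.arctan2(-e[0],e[1])))
for e in [P[3]-P[0],P[2]-P[1]]: print(np.degrees(np.arctan2(e[1],e[0])))
m=P.mean(0); go(m[0],m[1],.165,1)
E
```

```text
[[ 0.5472 -0.291 ]
 [ 0.5466 -0.2721]
 [ 0.5654 -0.2735]
 [ 0.5653 -0.2915]] [ 0.55612202 -0.28202438]
1.6419382000685625
-0.4408624497312016
-1.5662795403939844
-4.269589505239566
rv [ 0.0002  0.0001 -0.0159] shift [ -26.4 -165.3   74.8]
```

Request:
{"api": "jog_arm", "payload": {"motion": [[0, 0, 0, -10, -60, 0, 85], [0, 0, 0, -20, -120, 10, 85], [0, 0, 0, -26, -165, 50, 85], [0, 0, 0, -26, -165, 75, 85], [0, 0, 0, -26, -165, 75, 85], [0, 0, 0, -26, -165, 75, 85]]}}

```text
t: 3.85
eef_pos: [0.5563, -0.2819, 0.1658]
tool_rot: [0.001, -0.001, 1.0, -0.0]
contact_force: [-0.1, 0.2, 0.1]
gripper_width: 0.992
grasp_force: 0.0
```

```bash
python3 - <<'E'
from h import *
T=tool(); c=bot.read_camera("wrist"); save(c,"w2.png",crop=(140,60,420,270),s=2.8)
print(T[:3,3].round(4)); q=w2px(c,[.5561,-.282,.108],T)[0]; print(q,(q-[140,60])*2.8)
E
```

```text
[ 0.5563 -0.2819  0.1658]
[277.57490759 234.74574262] [385.20974126 489.28807934]
```

View pics/w2.png

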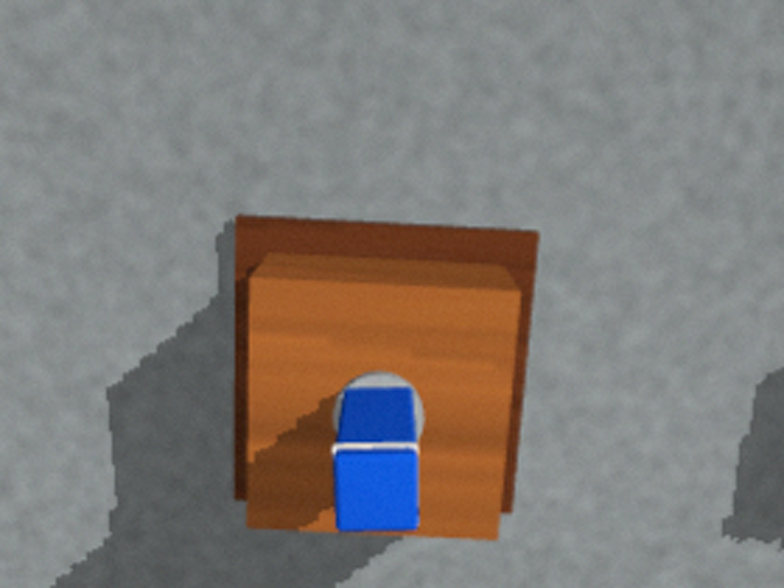

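Request:
{"api": "jog_arm", "payload": {"motion": [[0, 0, 0, 0, -1.5, 50, 85], [0, 0, 0, 0, -1.5, 90, 85], [0, 0, 0, 0, -1.5, 102, 85], [0, 0, 0, 0, -1.5, 102, 40], [0, 0, 0, 0, -1.5, 102, 10], [0, 0, 0, 0, -1.5, 102, 10], [0, 0, 0, 0, -1.5, 102, 10], [0, 0, 0, 0, -1.5, 102, 10], [0, 0, 0, 0, -1.5, 102, 10]], "grip_force": 60}}

```text
t: 5.03
eef_pos: [0.5561, -0.2844, 0.064]
tool_rot: [0.001, -0.0, 1.0, -0.0]
contact_force: [-0.5, 0.4, 6.3]
gripper_width: 0.203
grasp_force: 58.6
```

Request:
{"api": "jog_arm", "payload": {"motion": [[0, 0, 0, 0, 0, -30, 10], [0, 0, 0, 0, 0, -75, 10], [0, 0, 0, 5, 40, -86, 10], [0, 0, 0, 10, 90, -86, 10], [0, 0, 0, 19, 150, -86, 10], [0, 0, 0, 19, 210, -86, 10], [0, 0, 0, 19, 270, -86, 10], [0, 0, 0, 19, 320, -86, 10], [0, 0, 0, 19, 335, -86, 10], [0, 0, 0, 19, 335, -86, 10]]}}

```text
t: 6.28
eef_pos: [0.5361, 0.0516, 0.1487]
tool_rot: [-0.0, -0.001, 1.0, -0.0]
contact_force: [0.0, -1.6, -1.5]
gripper_width: 0.203
grasp_force: 59.3
```

```bash
python3 - <<'E'
from h import *
print(bot.get_obs()["contact_force"],bot.get_obs()["gripper_width"])
T=tool(); c=bot.read_camera("wrist"); save(c,"w3.png",crop=(140,60,420,270),s=2.8)
print(T[:3,3].round(4)); t=T[:3,3]
for P in ([.5368,.0506,.044],[t[0],t[1],t[2]-.044]):
  q=w2px(c,P,T)[0]; print(q,(q-[140,60])*2.8)
for r in bot.tip_of("gauge_tip",c)[:2]: print(r)
E
```

```text
[ 0.0171455  -1.55672702 -1.54998229] 0.20262836576918744
[0.5361 0.0516 0.1487]
[276.5453447  212.13548044] [382.32696515 425.97934524]
[277.73139032 244.20879039] [385.64789289 515.7846131 ]
{'xy': [277.7, 247.4], 'score': 0.59}
{'xy': [271.3, 200.0], 'score': 0.4}
```

View pics/w3.png

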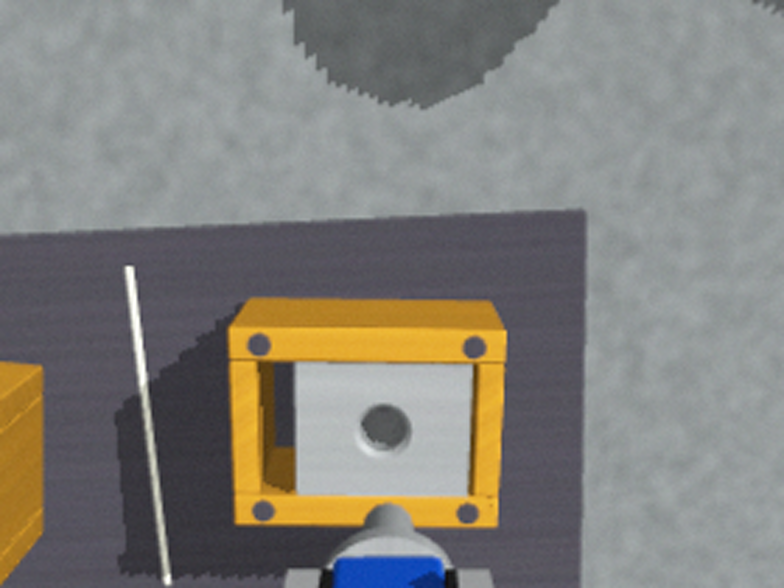

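Request:
{"api": "jog_arm", "payload": {"motion": [[0, 0, 0, 0.5, -1.6, 30, 10], [0, 0, 0, 0.5, -1.6, 52, 10], [0, 0, 0, 0.5, -1.6, 58, 10], [0, 0, 0, 0.5, -1.6, 60, 10], [0, 0, 0, 0.5, -1.6, 62, 10], [0, 0, 0, 0.5, -1.6, 63.5, 10], [0, 0, 0, 0.5, -1.6, 64.5, 10]]}}

```text
t: 7.25
eef_pos: [0.5361, 0.0494, 0.0846]
tool_rot: [0.0, -0.0, 1.0, 0.0]
contact_force: [-0.2, 0.5, -1.0]
gripper_width: 0.205
grasp_force: 59.3
```

Request:
{"api": "jog_arm", "payload": {"motion": [[0, 0, 0, 0, 0, 1.5, 10], [0, 0, 0, 0, 0, 3, 10], [0, 0, 0, 0, 0, 4.5, 10], [0, 0, 0, 0, 0, 5.5, 10], [0, 0, 0, 0, 0, 5.5, 10]]}}

```text
t: 7.88
eef_pos: [0.536, 0.0494, 0.0788]
tool_rot: [0.0, -0.0, 1.0, 0.0]
contact_force: [1.9, 0.7, -2.0]
gripper_width: 0.201
grasp_force: 59.1
```

Request:
{"api": "jog_arm", "payload": {"motion": [[0, 0, 0, 0, 0, 0.7, 10], [0, 0, 0, 0, 0, 1.2, 10], [0, 0, 0, 0, 0, 1.2, 10]]}}

```text
t: 8.25
eef_pos: [0.536, 0.0494, 0.0776]
tool_rot: [0.0, -0.0, 1.0, 0.0]
contact_force: [1.7, 0.6, -0.1]
gripper_width: 0.204
grasp_force: 59.3
```

Request:
{"api": "jog_arm", "payload": {"motion": [[0, 0, 0, -0.5, 0, 0.7, 10], [0, 0, 0, -0.5, 0, 1.4, 10], [0, 0, 0, -0.5, 0, 1.4, 10]]}}

```text
t: 8.62
eef_pos: [0.5362, 0.0493, 0.0761]
tool_rot: [-0.0, -0.0, 1.0, 0.0]
contact_force: [1.7, 0.8, -1.6]
gripper_width: 0.209
grasp_force: 59.2
```

Request:
{"api": "jog_arm", "payload": {"motion": [[0, 0, 0, -0.5, 0, 0.8, 10], [0, 0, 0, -0.5, 0, 1.6, 10], [0, 0, 0, -0.5, 0, 2.4, 10], [0, 0, 0, -0.5, 0, 2.4, 10]]}}

```text
t: 9.12
eef_pos: [0.5365, 0.0492, 0.0736]
tool_rot: [-0.0, -0.0, 1.0, -0.0]
contact_force: [0.3, 0.2, -1.1]
gripper_width: 0.2
grasp_force: 59.3
```

Request:
{"api": "jog_arm", "payload": {"motion": [[0, 0, 0, 0, 0, 2, 10], [0, 0, 0, 0, 0, 4, 10], [0, 0, 0, 0, 0, 6, 10], [0, 0, 0, 0, 0, 8, 10], [0, 0, 0, 0, 0, 10, 10], [0, 0, 0, 0, 0, 12, 10], [0, 0, 0, 0, 0, 12.5, 10], [0, 0, 0, 0, 0, 12.5, 10]]}}

```text
t: 10.12
eef_pos: [0.5368, 0.0493, 0.0613]
tool_rot: [0.0, -0.0, 1.0, 0.0]
contact_force: [-0.4, 0.1, -1.4]
gripper_width: 0.197
grasp_force: 59.3
```

Request:
{"api": "jog_arm", "payload": {"motion": [[0, 0, 0, 0, 0, -20, 10], [0, 0, 0, 0, 0, -60, 10], [0, 0, 0, 0, 0, -87, 10], [0, 0, 0, -8, -55, -87, 10], [0, 0, 0, -16, -110, -87, 10], [0, 0, 0, -16, -137, -87, 10], [0, 0, 0, -16, -137, -87, 10], [0, 0, 0, -16, -137, -87, 10]]}}

```text
t: 11.12
eef_pos: [0.5528, -0.0866, 0.1482]
tool_rot: [-0.0, -0.001, 1.0, 0.0]
contact_force: [-0.3, 0.7, -1.6]
gripper_width: 0.201
grasp_force: 59.3
```

```bash
python3 - <<'E'
from h import *
print(bot.get_obs()["contact_force"])
T=tool(); c=bot.read_camera("wrist"); save(c,"w4.png",crop=(140,60,420,270),s=2.8)
print(T[:3,3].round(4)); t=T[:3,3]
f=lambda u,v,z: px2w(c,(u/2.8+140,v/2.8+60),z,T)[:2]
P=[.5529,-.0863,.044];q=w2px(c,P,T)[0]; print((q-[140,60])*2.8)
E
```

```text
[-0.2984307   0.69653191 -1.61215525]
[ 0.5528 -0.0866  0.1482]
[386.99009961 424.48851015]
```

View pics/w4.png

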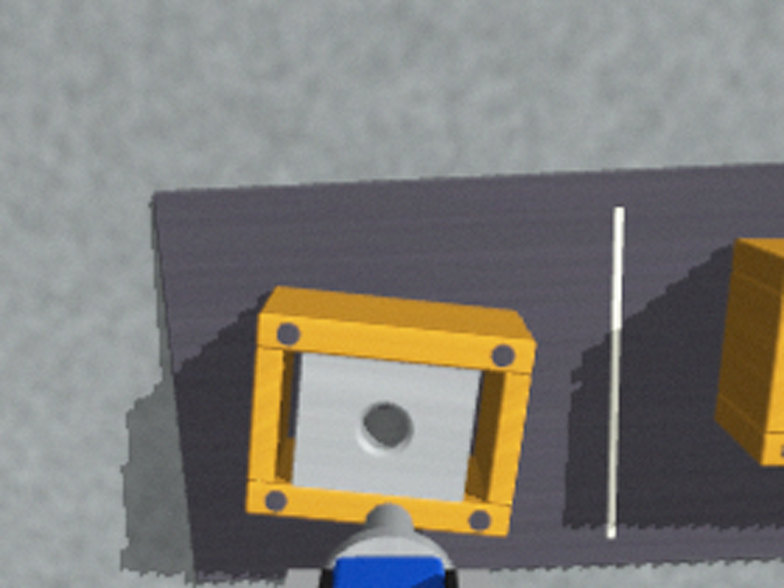

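Request:
{"api": "jog_arm", "payload": {"motion": [[0, 0, 0, -0.8, -1.8, 30, 10], [0, 0, 0, -0.8, -1.8, 52, 10], [0, 0, 0, -0.8, -1.8, 58, 10], [0, 0, 0, -0.8, -1.8, 61, 10], [0, 0, 0, -0.8, -1.8, 63.5, 10], [0, 0, 0, -0.8, -1.8, 65.5, 10], [0, 0, 0, -0.8, -1.8, 67, 10], [0, 0, 0, -0.8, -1.8, 67, 10]]}}

```text
t: 12.18
eef_pos: [0.5536, -0.0891, 0.0813]
tool_rot: [-0.0, -0.0, 1.0, 0.0]
contact_force: [0.1, 0.8, -1.4]
gripper_width: 0.204
grasp_force: 59.4
```

Request:
{"api": "jog_arm", "payload": {"motion": [[0, 0, 0, 0, 0, 1, 10], [0, 0, 0, 0, 0, 2, 10], [0, 0, 0, 0, 0, 2.6, 10], [0, 0, 0, 0, 0, 2.6, 10]]}}

```text
t: 12.68
eef_pos: [0.5536, -0.0895, 0.0786]
tool_rot: [-0.0, -0.0, 1.0, -0.0]
contact_force: [0.1, 1.8, -0.8]
gripper_width: 0.204
grasp_force: 59.4
```

Request:
{"api": "jog_arm", "payload": {"motion": [[0, 0, 0, 0, 0, 0.4, 10], [0, 0, 0, 0, 0, 0.7, 10], [0, 0, 0, 0, 0, 0.7, 10]]}}

```text
t: 13.05
eef_pos: [0.5536, -0.0895, 0.078]
tool_rot: [0.0, -0.0, 1.0, -0.0]
contact_force: [0.1, 2.5, -0.1]
gripper_width: 0.201
grasp_force: 59.4
```

Request:
{"api": "jog_arm", "payload": {"motion": [[0, 0, 0, 0, 0.7, 0.3, 10], [0, 0, 0, 0, 0.7, 0.6, 10], [0, 0, 0, 0, 0.7, 0.6, 10]]}}

```text
t: 13.42
eef_pos: [0.5537, -0.0893, 0.0776]
tool_rot: [0.0, 0.0, 1.0, -0.0]
contact_force: [-1.2, -0.2, 2.3]
gripper_width: 0.202
grasp_force: 59.8
```

Request:
{"api": "jog_arm", "payload": {"motion": [[0, 0, 0, 0, 0, 0.3, 10], [0, 0, 0, 0, 0, 0.5, 10], [0, 0, 0, 0, 0, 0.5, 10]]}}

```text
t: 13.8
eef_pos: [0.5538, -0.0893, 0.0773]
tool_rot: [0.0, 0.0, 1.0, -0.0]
contact_force: [-2.3, -0.6, 5.9]
gripper_width: 0.202
grasp_force: 60.3
```

Request:
{"api": "jog_arm", "payload": {"motion": [[0, 0, 0, 0, 0, -15, 10], [0, 0, 0, 0, 0, -50, 10], [0, 0, 0, 8, 55, -65, 10], [0, 0, 0, 17, 110, -65, 10], [0, 0, 0, 17, 138, -65, 10], [0, 0, 0, 17, 138, -50, 10], [0, 0, 0, 17, 138, -35, 10], [0, 0, 0, 17, 138, -20, 10], [0, 0, 0, 17, 138, -17, 10], [0, 0, 0, 17, 138, -17, 10]]}}

```text
t: 15.05
eef_pos: [0.5365, 0.0485, 0.0936]
tool_rot: [-0.0, 0.001, 1.0, -0.0]
contact_force: [-0.3, 0.7, -0.9]
gripper_width: 0.204
grasp_force: 59.4
```

Request:
{"api": "jog_arm", "payload": {"motion": [[0, 0, 0, -0.3, 0.8, 4, 10], [0, 0, 0, -0.3, 0.8, 8, 10], [0, 0, 0, -0.3, 0.8, 12, 10], [0, 0, 0, -0.3, 0.8, 16, 10], [0, 0, 0, -0.3, 0.8, 20, 10], [0, 0, 0, -0.3, 0.8, 24, 10], [0, 0, 0, -0.3, 0.8, 28, 10], [0, 0, 0, -0.3, 0.8, 31, 10], [0, 0, 0, -0.3, 0.8, 33.5, 10], [0, 0, 0, -0.3, 0.8, 33.5, 10]]}}

```text
t: 16.3
eef_pos: [0.5368, 0.05, 0.0602]
tool_rot: [-0.0, -0.0, 1.0, -0.0]
contact_force: [-0.7, -0.5, -1.6]
gripper_width: 0.204
grasp_force: 59.4
```

Now ease down to contact and release.

Request:
{"api": "jog_arm", "payload": {"motion": [[0, 0, 0, 0, 0, 0.8, 10], [0, 0, 0, 0, 0, 1.4, 10], [0, 0, 0, 0, 0, 1.7, 10], [0, 0, 0, 0, 0, 1.7, 10]]}}

```text
t: 16.8
eef_pos: [0.5369, 0.05, 0.0587]
tool_rot: [0.0, -0.0, 1.0, 0.0]
contact_force: [0.1, -0.4, -1.8]
gripper_width: 0.201
grasp_force: 59.4
```

Request:
{"api": "jog_arm", "payload": {"motion": [[0, 0, 0, 0, 0, 1.7, 30], [0, 0, 0, 0, 0, 1.7, 45], [0, 0, 0, 0, 0, 1.7, 50], [0, 0, 0, 0, 0, -30, 50], [0, 0, 0, 0, 0, -80, 60], [0, 0, 0, -17, 0, -130, 85], [0, 0, 0, -17, -55, -160, 85], [0, 0, 0, -17, -110, -160, 85], [0, 0, 0, -17, -110, -160, 85], [0, 0, 0, -17, -110, -160, 85]]}}

```text
t: 18.05
eef_pos: [0.5537, -0.0595, 0.2185]
tool_rot: [-0.0, 0.0, 1.0, 0.0]
contact_force: [-0.2, 0.4, -0.5]
gripper_width: 0.995
grasp_force: 0.0
```

```bash
python3 - <<'E'
from h import *
T=tool(); c=bot.read_camera("wrist"); save(c,"w5.png",crop=(140,60,560,300),s=1.85)
d=bot.read_camera("top")
P=np.array([px2w(d,(u/1.4,v/1.4),.028)[:2] for u,v in [(163,255),(243,247),(248,333),(168,340)]]); print(P.round(3),P.mean(0))
print(T[:3,3].round(4))
E
```

```text
[[0.618 0.368]
 [0.628 0.229]
 [0.479 0.219]
 [0.47  0.354]] [0.54883338 0.29269064]
[ 0.5537 -0.0595  0.2185]
```

View pics/w5.png

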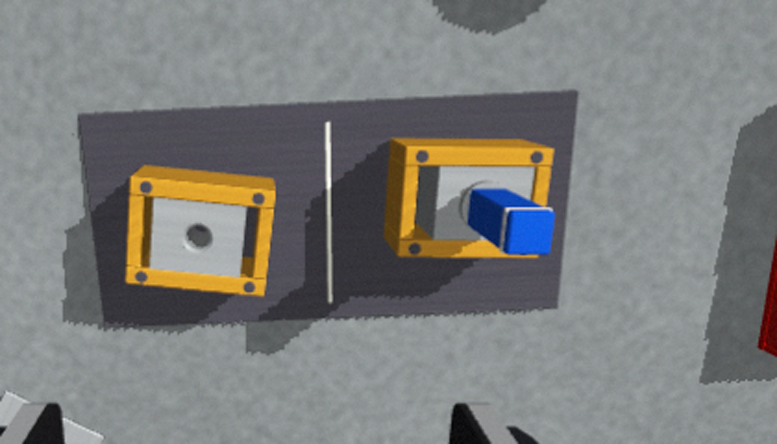

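```bash
python3 - <<'E'
from h import *
T=tool(); c=bot.read_camera("wrist")
P=np.array([px2w(c,(u/1.85+140,v/1.85+60),.044,T)[:2] for u,v in [(146,187),(259,199),(249,287),(141,276)]]); m=P.mean(0)
e=P[1]-P[0]+P[2]-P[3]; y=np.degrees(np.arctan2(-e[0],e[1])); print(m,y)
go(m[0],m[1]-.001,.07,y); go(m[0],m[1]-.001,.006,y)
E
```

```text
[ 0.55461024 -0.08564388] -6.013025276405748
rv [ 0.0005 -0.0007  0.1077] shift [ -0.8 -28.5 148.3]
rv [ 0.0005 -0.0007  0.1077] shift [ -0.8 -28.5 212.3]
```

Request:
{"api": "jog_arm", "payload": {"motion": [[0, 0, 0.1, -1, -28, 50, 85], [0, 0, 0.1, -1, -28, 105, 85], [0, 0, 0.1, -1, -28, 150, 85], [0, 0, 0.1, -1, -28, 165, 85], [0, 0, 0.1, -1, -28, 180, 85], [0, 0, 0.1, -1, -28, 192, 85], [0, 0, 0.1, -1, -28, 200, 85], [0, 0, 0.1, -1, -28, 200, 85]]}}

```text
t: 19.2
eef_pos: [0.555, -0.0879, 0.0187]
tool_rot: [0.0, 0.05, 0.999, 0.0]
contact_force: [-1.0, -0.5, -0.2]
gripper_width: 0.997
grasp_force: 0.0
```

Request:
{"api": "jog_arm", "payload": {"motion": [[0, 0, 0, 0, 1, 6, 85], [0, 0, 0, 0, 1, 11, 85], [0, 0, 0, 0, 1, 11, 75], [0, 0, 0, 0, 1, 11, 60], [0, 0, 0, 0, 1, 11, 60], [0, 0, 0, 0, 1, 11, 60], [0, 0, 0, 0, 1, 11, 60]], "grip_force": 80}}

```text
t: 20.08
eef_pos: [0.5551, -0.0871, 0.008]
tool_rot: [0.0, 0.05, 0.999, 0.0]
contact_force: [-0.8, -0.2, 6.0]
gripper_width: 0.804
grasp_force: 91.7
```

Request:
{"api": "jog_arm", "payload": {"motion": [[0, 0, 0, 0, 0, -15, 60], [0, 0, 0, 0, 0, -60, 60], [0, 0, 0, 0, 0, -110, 60], [0, 0, 0, 0, 0, -150, 60], [0, 0, 0, 6, 50, -150, 60], [0, 0, -0.05, 12, 105, -150, 60], [0, 0, -0.1, 19, 165, -150, 60], [0, 0, -0.16, 26, 225, -150, 60], [0, 0, -0.16, 33, 285, -150, 60], [0, 0, -0.16, 39, 340, -150, 60]]}}

```text
t: 21.32
eef_pos: [0.5491, 0.2573, 0.1579]
tool_rot: [-0.0, -0.03, 1.0, -0.0]
contact_force: [0.5, -0.2, -4.4]
gripper_width: 0.805
grasp_force: 92.9
```

```bash
python3 - <<'E'
from h import *
T=tool(); c=bot.read_camera("wrist"); save(c,"w6.png",s=1.4)
print(T[:3,3].round(4)); print(bot.get_obs()["contact_force"])
for r in bot.tip_of("reject_tray",c)[:2]: print(r, px2w(c,r["xy"],0,T))
go(.549,.295,.06,4); go(.549,.295,.008,4)
E
```

```text
[0.5491 0.2573 0.1579]
[ 0.52191992 10.79421414 -3.26006327]
{'xy': [326.3, 197.9], 'score': 0.83} [0.55142416 0.29924113 0.        ]
rv [ 0.0046 -0.0005  0.0016] shift [-3.5 29.6 97.8]
rv [ 0.0046 -0.0005  0.0016] shift [ -3.6  29.4 149.8]
```

View pics/w6.png

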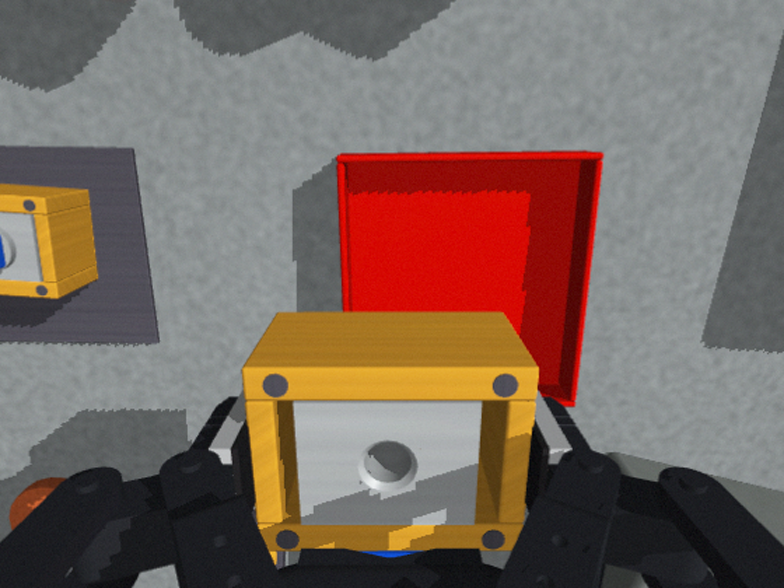

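Request:
{"api": "jog_arm", "payload": {"motion": [[0, 0, 0, -3, 31, 0, 60], [0, 0, 0, -3, 31, 40, 60], [0, 0, 0, -3, 31, 90, 60], [0, 0, 0, -3, 31, 125, 60], [0, 0, 0, -3, 31, 138, 60], [0, 0, 0, -3, 31, 143, 60], [0, 0, 0, -3, 31, 146, 60], [0, 0, 0, -3, 31, 148, 60], [0, 0, 0, -3, 31, 148, 60]]}}

```text
t: 22.55
eef_pos: [0.5516, 0.2866, 0.0104]
tool_rot: [0.0, -0.03, 1.0, 0.0]
contact_force: [-0.3, -0.1, -4.3]
gripper_width: 0.804
grasp_force: 92.8
```

Request:
{"api": "jog_arm", "payload": {"motion": [[0, 0, 0, 0, 8, 0, 60], [0, 0, 0, 0, 8, 0, 60], [0, 0, 0, 0, 8, 1, 60], [0, 0, 0, 0, 8, 1.8, 60], [0, 0, 0, 0, 8, 1.8, 60]]}}

```text
t: 23.18
eef_pos: [0.5507, 0.2942, 0.008]
tool_rot: [-0.0, -0.03, 1.0, 0.0]
contact_force: [-1.5, -1.2, -0.8]
gripper_width: 0.803
grasp_force: 93.6
```

Request:
{"api": "jog_arm", "payload": {"motion": [[0, 0, 0, 0, 0, 0.3, 60], [0, 0, 0, 0, 0, 0.3, 74], [0, 0, 0, 0, 0, 0.3, 78], [0, 0, 0, 0, 0, 0.3, 78], [0, 0, 0, 0, 0, -20, 78], [0, 0, 0, 0, 0, -60, 78], [0, 0, 0, 0, 0, -120, 78], [0, 0, 0, 50, -30, -180, 78], [0, 0, 0, 60, -60, -200, 78], [0, 0, 0, 60, -60, -200, 78]]}}

```text
t: 24.42
eef_pos: [0.4953, 0.2283, 0.2123]
tool_rot: [0.003, -0.028, 1.0, 0.002]
contact_force: [0.5, 0.6, -0.1]
gripper_width: 0.91
grasp_force: 0.0
```

```bash
python3 - <<'E'
from h import *
print(bot.get_obs()["eef_pos"],bot.get_obs()["contact_force"])
c=bot.read_camera("wrist"); save(c,"w7.png",s=1.4)
E
```

```text
[0.49531841 0.22828989 0.2123461 ] [ 0.54478374  0.57157251 -0.06178364]
```

View pics/w7.png

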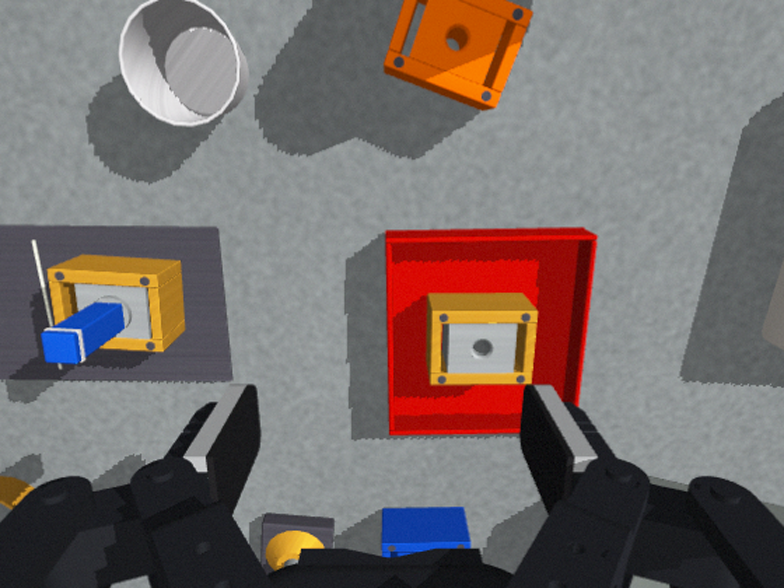

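The rejected block sits flat in the tray (bore at 482,348). The gauge stands fully home in the left block on the plate (collar near 115,312).

```bash
python3 -c "
from station import bot
print(bot.hand_in())"
```

```text
the job is handed in; nothing more can be done
None
```

Job handed in, with no verdict returned: the left block took the gauge, which stands home in it on the plate; the right block stopped the pin about 10 mm down and now sits flat in the red tray.

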